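Close up a row of border tiles on the setting-out board

ROBOT

A 6-joint arm with a two-finger parallel gripper is mounted at the origin on the work surface. World frame = base frame: x ahead of the robot, y to its left, z up, the work surface at z = 0. Lengths are in mm, angles in rad, forces in N, time in s.
With the tool pointing down it reaches from about 250 to 775 mm from the base axis. Payload 8.9 kg.
Tool frame: the origin (TCP) lies on the centre line of the jaws, within the pads' length; the fingertips stand 11 mm ahead of it and the grasp point (between the pads) lies 8 mm behind it (tip_extent is the distance from the TCP to the fingertips, in mm); x points along the fingers, z is the direction in which the jaws open and shut, and the axes are right-handed (so a half turn about x gives the same grasp; the last joint's range is limited). The gripper opens to 85 mm and grips with 20 to 120 N. Pads are 22 mm wide; open, the fingers measure 114 mm over their backs; the gripper's body (76 mm by 85 mm) begins 54 mm behind the grasp point. The pads swing forward as they close: fully open they stand 13 mm farther back than shut.
Start: joints at [-1.398, 0.291, -0.153, 1.127, 0, 1.431], TCP at [161.057, -499.684, 242.305] pointing down, gripper open.
Joint ranges: [-2.52, 2.52], [-0.91, 1.74], [-1.3, 1.37], [-1.96, 2.02], [-1.52, 1.47], [-3.14, 3.14]. Speed limits (rad/s): [2.22, 2.22, 2.79, 3.14, 3.14, 3.14].

INTERFACE

Orientations are given as a rotation vector (axis times angle).
In Python, from cell import * gives the robot as it stands.
- The arm moves only by the tool arm_command, never from a script. Its argument "moves" is one flat list of numbers, 6 for each row, row after row: the shift along the tool's x, y, z each as a share of 25 mm, from -1 to 1, then the turn, a rotation vector about the tool's x, y, z each as a share of 4 degrees, from -1 to 1. A call has 1 to 5 rows; each row shifts and turns the commanded pose from where the row before left it, along the tool's axes as they then stand; what a row does not reach is not made up. A row lasts 1/10 s, in which the tool goes at most 50 mm and 8.59 degrees, less where a joint would pass 70% of its speed; a pose out of reach is approached as far as the arm can. A call with a number of a shift or a turn outside -1 to 1 is refused whole. A call with a gripper value outside its range is refused whole. "gripper" is the closure, from -1 (fully open) to 1 (shut), set as the call begins (left out, the last holds). The fingers move at their own pace and stop on an object; "squeeze" is the grip in N (left out, the last holds). Time passes only in rows, so rows that do not move let the fingers close. It gives the time, the measured TCP pose, the force and the opening at its end, in the units of the state.
- sense(): the state, without advancing time (a new reading comes with each control period).
- grab_frame(name): name is "scene" or "top" or "wrist"; returns the picture (384x512x3 uint8, red, green, blue); there is no depth.
- camera_info(name): a dict with "mtx" (3x3 intrinsics, pixels), "distortion" ([k1, k2, p1, p2, k3] as OpenCV has them; the pictures are not rectified), "pose" (4x4, takes a point from camera to world coordinates); the wrist camera has in their place "hand_eye" (4x4, takes a point from camera to tool coordinates, whose origin is the TCP and whose axes are the tool frame's). Camera axes: x right, y up, looking along -z (the intrinsics and any distortion apply to the point x, -y, -z); pixel columns grow to the right and rows downward; lengths in mm; the calibration is good to about 2 mm. A picture is of the moment at which its call begins: read the wrist's pose just before it. camera_info takes no time and is no camera call.
- hand_in(): hands the job in, once; it reports no verdict.
Trained networks look in the newest picture that a camera, given by its name, has taken for a name from the list of things; names that differ only in an ending like _2 or _b are one class to them, and where a whole thing is asked for, a point or a joint stands for the part that bears it (a point fixed in the world has none). Each returns a list of dicts, best first, with "score" (0 to 1); they miss things now and then, are a little off and sometimes report something else, mostly with a low value. They report only what shows in the picture. A call takes as long as a camera call. They do not tell look-alikes from the thing itself.
- outline_of(camera, target): "mask" (384x512 bool, what is visible of it) and "pixel" ([column, row] in pixels, amid what is visible of it).
The state is a dict: "time": time; "q": joint angles; "dq": joint speeds; "joint_torque": joint torques, N m; "position": TCP position; "tool_rot": TCP orientation; "wrist_force": force on the tool from outside, world axes, zero at the start; "moment": the same for the moment, N m; "finger_gap": opening from 0.0 (shut) to 1.0 (fully open).
Only numpy, scipy, OpenCV 4.12 (cv2) and the standard library are available. Lean on these libraries where they do the work, as an engineer would, in place of code of your own. Each camera call takes 0.05 s, during which the arm holds its last target.

TASK

On the potter's setting-out board, push the row of four tiles along between the battens from its back end, as one train, until the first tile is fully home against the end stop and no gaps are left. Then swing the wooden turn-button squarely across the board behind the last tile so that the row cannot slip back. Only push with the fingertips: lift or pick up nothing, and leave the spare tile, the jar, the kiln prop and the cup where they are.

Things in the scene. Friction and masses are not known exactly. Their poses are not given: they have to be found in the camera images.
- board: Setting-out board screwed to the bench: plywood base 112 (x) by 480 (y) mm, 18 mm thick; along each long edge a wooden batten 22 mm wide, 12 mm high (tops 30 mm above the bench), leaving a channel 66 mm wide centred on the board. End stop across its +y end; the -y end is open. Origin: centre of the base's underside, on the bench; z up. The row is pushed along +y.
- stop_face (a point): Point in mid-channel at the foot of the end stop's face, 18 mm above the bench (channel floor level), at x = 0, y = +215 mm in the board's frame. The end stop is a wooden cross block 24 mm thick, 110 mm wide, its top 44 mm above the bench.
- tile1: First tile of the row, nearest the end stop, with an empty length of channel between it and the stop; when home its centre is 32 mm from the stop's face. Biscuit-fired square terracotta tile, 64 x 64 mm, 19 mm thick, about 0.15 kg, low round relief on top; flat and loose between the battens, its top 7 mm above them. Origin: centre of its underside; sides along the board's axes, z up.
- tile2: Second tile of the row, touching the first. Biscuit-fired square terracotta tile, 64 x 64 mm, 19 mm thick, about 0.15 kg, low round relief on top; flat and loose between the battens, its top 7 mm above them. Origin: centre of its underside; sides along the board's axes, z up.
- tile3: Third tile of the row, touching the second. Biscuit-fired square terracotta tile, 64 x 64 mm, 19 mm thick, about 0.15 kg, low round relief on top; flat and loose between the battens, its top 7 mm above them. Origin: centre of its underside; sides along the board's axes, z up.
- tile4: Fourth and last tile of the row, touching the third; its back edge (towards the board's -y) is the one to push. At least 75 mm of empty channel lie behind it. Biscuit-fired square terracotta tile, 64 x 64 mm, 19 mm thick, about 0.15 kg, low round relief on top; flat and loose between the battens, its top 7 mm above them. Origin: centre of its underside; sides along the board's axes, z up.
- button (a joint): Angle of the wooden turn-button, a bar on the board's +x batten, turning on an upright screw. 0 = parked along the batten, pointing to the board's -y (away from the stop); negative = pointing outwards; it grows as the tip swings in over the channel; 1.57 = square across, pointing to the board's -x, at its limit. Range -0.5 to 1.57. A little stiff (about 1 N at mid-bar); stays where left.
- button_pivot (a point): The turn-button's pivot axis, half-way up the bar, 39 mm above the bench, at x = +44, y = -54 mm in the board's frame. The bar is 18 mm wide, 16 mm thick (31 to 47 mm above the bench) and reaches 80 mm from the pivot to its tip. Swung across, it clears the last tile by 4 mm only if the row is home.
- button_tip (a point): Middle of the turn-button's free end, 39 mm above the bench, 80 mm from the pivot.
- spare_tile: Spare tile, the same as those in the row, lying flat on the bench beside the board's +x side. Not part of the job. Origin: centre of its underside.
- jar: Small grey closed glaze jar, 60 mm across, 75 mm high, standing on the bench. Not part of the job. Origin: centre of its underside.
- prop: Kiln prop: a square grey tube, 38 x 38 mm, standing 90 mm high on the bench at the board's -x side. Not part of the job. Origin: centre of its underside.
- cup: White biscuit cup, 72 mm across the rim, 70 mm high, standing on the bench. Not part of the job. Origin: centre of its underside.
Mind the look-alikes: they are no part of the job. Leave any yellow look-alike of the tile4 alone.

How it is judged (in metres and radians):
On the way, in this order (a step that is already met when the one before it is completed fails the run):
1. the whole row is home against the end stop, flat on the board (y of tile1 in the frame of board above 0.18 m and y of tile2 in the frame of board above 0.1155 m and y of tile3 in the frame of board above 0.051 m and y of tile4 in the frame of board above -0.013 m and z of each of tile1, tile2, tile3, tile4 in the frame of board below 0.021 m), for 0.2 s.
2. the turn-button is swung across behind the last tile (value of joint button above 1.4 rad), for 0.2 s.
At the end, for the whole second after the job is handed in: The first tile is within 3 mm of its place against the end stop and the others within 3.5 to 4 mm of theirs (so no real gaps), all flat on the board and at rest, and the turn-button stands across the channel behind the last tile within about 10 degrees of square (joint above 1.40) (all of step 1 and value of joint button above 1.4 rad and linear speed of each of tile1, tile2, tile3, tile4 below 0.01 m/s); the robot touches nothing.
It fails at once if a tile of the row is lifted or tipped up off the board (z of any of tile1, tile2, tile3, tile4 in the frame of board above 0.026 m or angle between any of tile1, tile2, tile3, tile4's own z axis and vertical above 0.2 rad).
It fails at once if the row is pulled apart: it must travel as one train (more than 12 mm of gaps in all between its tiles) (distance between tile1 and tile4 above 0.204 m).
It fails at once if a bystander (spare tile, jar, kiln prop or cup) is shifted more than 20 mm or tipped (distance of any of spare_tile, jar, prop, cup from where it was at the start of the episode above 0.02 m or angle between any of spare_tile, jar, prop, cup's own z axis and vertical above 0.3 rad).
It also fails if it takes over 48 s, if anything falls off the work surface, if the arm or the gripper's body presses on something with over 40 N, if the wrist force passes 120 N, or if a joint passes its speed limit or range.

## Working session

There is one attempt and no reset: what is moved stays moved. The work goes in short steps, Python scripts to look and compute and a tool call to move; the robot and the scene stay as the last step left them, time stands still between calls to the robot, and variables do not carry over. Pictures are saved under pics/ and viewed, and the job is handed in when it is done.

Besides the shell and the picture viewer there is one more tool, called after "Emit:" as name(argument=value, ...), one argument or row to a line, values as JSON. arm_command: Moves the arm, as the interface text tells. Shift numbers are shares of 25 mm and turn numbers shares of 4 degrees, none past 1 either way. Its arguments: {"type":"object","properties":{"moves":{"type":"array"},"gripper":{"type":"number"},"squeeze":{"type":"number"}},"required":["moves"]}

```bash
ls; mkdir -p pics; python3 - <<'E'
from cell import *
import cv2
s=sense(); print(s)
for n in ["scene","top"]:
    f=grab_frame(n); cv2.imwrite(f"pics/{n}0.png",f[:,:,::-1]); print(n,camera_info(n))
print(camera_info("wrist"))
E
```

```text
pics
{'time': 0.0, 'q': array([-1.39831123e+00,  2.91276248e-01, -1.54084934e-01,  1.12675657e+00,
       -4.69749511e-06,  1.43148490e+00]), 'dq': array([ 3.88190201e-05,  1.18464616e-03, -8.94296612e-04, -1.00382248e-03,
        2.99909168e-04, -1.18588190e-03]), 'joint_torque': array([ 1.22335918e-03, -5.37144005e+01,  3.31370866e+01,  1.60348706e-02,
       -1.18723601e-04, -6.85662258e-06]), 'position': array([ 160.9763117 , -499.26326355,  241.74986674]), 'tool_rot': array([ 0.9774095 ,  1.34170008, -0.97589098]), 'wrist_force': array([ 0.69490437, -0.38800535, -0.16789683]), 'moment': array([ 0.01883881, -0.021192  ,  0.00676522]), 'finger_gap': 1.001482374178026}
scene {'mtx': array([[351.6431707 ,   0.        , 254.19830868],
       [  0.        , 351.6431707 , 196.10210499],
       [  0.        ,   0.        ,   1.        ]]), 'distortion': array([-0.08556132,  0.        ,  0.        ,  0.        ,  0.        ]), 'pose': array([[ 7.84382952e-02, -6.54772522e-01,  7.51744889e-01,
         1.02784995e+03],
       [ 9.96917881e-01,  5.04028247e-02, -6.01190045e-02,
         4.
[... 696 characters left out ...]
79e+02],
       [ 0.00000000e+00,  0.00000000e+00,  0.00000000e+00,
         1.00000000e+00]])}
{'mtx': array([[300.2116645 ,   0.        , 252.98522331],
       [  0.        , 300.2116645 , 190.23631589],
       [  0.        ,   0.        ,   1.        ]]), 'distortion': array([-0.06627641,  0.        ,  0.        ,  0.        ,  0.        ]), 'hand_eye': array([[-1.37049007e-05,  2.58522794e-01, -9.66005158e-01,
        -1.30664764e+02],
       [-4.36877179e-04,  9.66005064e-01,  2.58522775e-01,
         6.46835976e+01],
       [ 9.99999904e-01,  4.25568637e-04,  9.97037053e-05,
        -1.77907414e+00],
       [ 0.00000000e+00,  0.00000000e+00,  0.00000000e+00,
         1.00000000e+00]])}
```

View pics/top0.png

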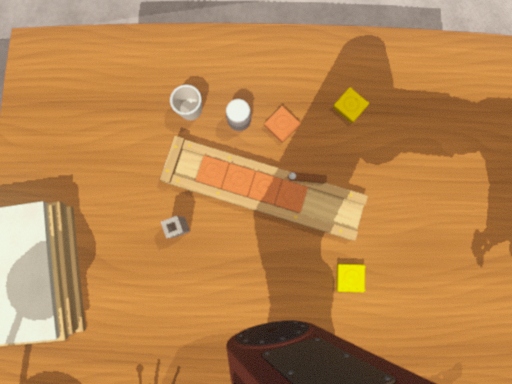

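View pics/scene0.png

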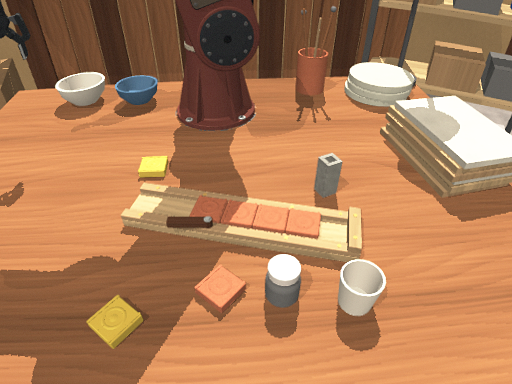

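The top picture shows the board from the stop at about (172,160) to its open end at about (355,220). The tiles are at (212,171) to (290,193), the turn-button pivot is at (292,176), and the bystanders are all on the far side except the prop at (174,227). Next I'll zoom in to pick the board's corners.

```bash
python3 - <<'E'
import cv2
f=cv2.imread('pics/top0.png')
c=f[125:250,155:375]; cv2.imwrite('pics/topz.png',cv2.resize(c,None,fx=3.6,fy=3.6,interpolation=cv2.INTER_CUBIC))
f=cv2.imread('pics/scene0.png')
c=f[170:270,115:370]; cv2.imwrite('pics/scz.png',cv2.resize(c,None,fx=3.1,fy=3.1,interpolation=cv2.INTER_CUBIC))
E
```

```text
(no output)
```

View pics/topz.png

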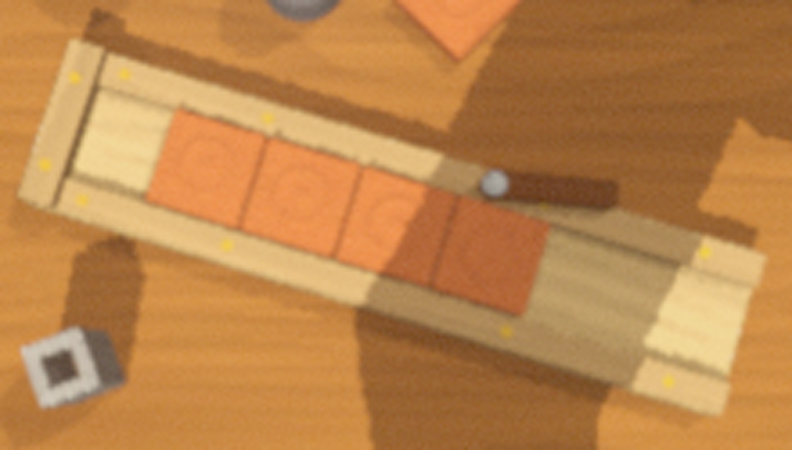

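View pics/scz.png

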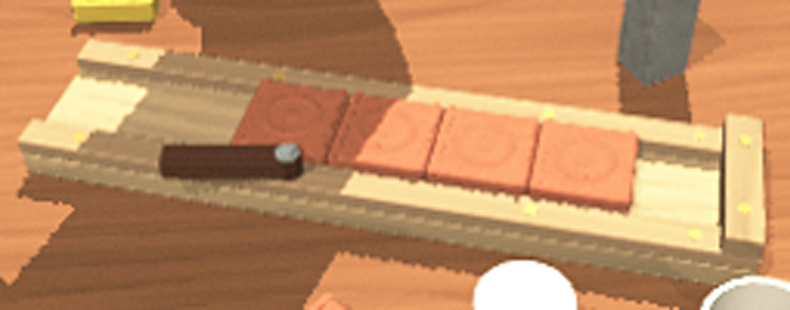

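```bash
cat > h.py <<'E'
import numpy as np, cv2
from cell import *
from scipy.optimize import least_squares
from scipy.spatial.transform import Rotation as R
def proj(n,P):
    ci=camera_info(n); T=np.linalg.inv(ci['pose']); P=np.atleast_2d(P)
    c=P@T[:3,:3].T+T[:3,3]; c=c*[1,-1,-1]
    return cv2.projectPoints(c.reshape(-1,1,3),np.zeros(3),np.zeros(3),ci['mtx'],ci['distortion'])[0].reshape(-1,2)
def ray(n,uv,z):
    ci=camera_info(n); p=cv2.undistortPoints(np.array(uv,float).reshape(-1,1,2),ci['mtx'],ci['distortion']).reshape(-1,2)
    d=np.c_[p[:,0],-p[:,1],-np.ones(len(p))]@ci['pose'][:3,:3].T; o=ci['pose'][:3,3]
    return o+d*((z-o[2])/d[:,2])[:,None]
def b2w(p,P):
    x,y,a=p; P=np.atleast_2d(P).astype(float); c,s=np.cos(a),np.sin(a)
    return np.c_[x+c*P[:,0]-s*P[:,1],y+s*P[:,0]+c*P[:,1],P[:,2]]
def w2b(p,P):
    x,y,a=p; P=np.atleast_2d(P); c,s=np.cos(a),np.sin(a); d=P[:,:2]-[x,y]
    return np.c_[c*d[:,0]+s*d[:,1],-s*d[:,0]+c*d[:,1],P[:,2]]
E
cat > fit.py <<'E'
from h import *
tz=lambda q:((np.array(q,float)+.5)/3.6-.5)+[155,125]
sz=lambda q:((np.array(q,float)+.5)/3.1-.5)+[115,170]
Tm=[[55,239,44],[-55,239,44],[55,215,44],[-55,215,44],[56,-240,30],[-56,-240,30],[44,-54,50]]
Tp=tz([[72,40],[20,198],[105,50],[55,208],[767,258],[722,415],[495,184]])
Sm=[[-55,215,44],[-55,239,44],[-56,-240,30],[56,-240,30]]
Sp=sz([[726,115],[763,118],[85,40],[22,145]])
def res(p,st=1,ss=1): return np.r_[(proj('top',b2w(p,Tm))-Tp).ravel()*st,(proj('scene',b2w(p,Sm))-Sp).ravel()*ss]
for a in [(1,0),(0,1),(1,1)]:
    r=least_squares(lambda p:res(p,*a),[420,0,-.25]); print(a,r.x,np.abs(r.fun).max(),np.round(r.fun,1))
p=r.x
np.save('bp.npy',p)
print('board ends',b2w(p,[[0,215,0],[0,-240,0],[44,-54,0]]))
q=tz([[182,108],[148,203],[549,222],[523,315]]); print('tiles',w2b(p,ray('top',q,37)))
print('tip',w2b(p,ray('top',tz([[618,182],[613,208],[495,184]]),47)))
q=sz([[162,145],[162,172]]);print('tip sc',w2b(p,ray('scene',q[:1],47)))
E
python3 fit.py
```

```text
(1, 0) [ 5.11290786e+02  5.18594806e+01 -2.87383671e-01] 1.1253545384283257 [-0.2 -0.3 -0.8 -0.   0.2 -0.2 -0.8  0.2  0.6 -1.   0.5  1.1  0.5  0.
 -0.  -0.  -0.  -0.   0.  -0.  -0.  -0. ]
(0, 1) [ 5.14365960e+02  5.42009411e+01 -2.82258784e-01] 2.034629054378371 [-0.  -0.  -0.  -0.  -0.  -0.  -0.  -0.  -0.  -0.  -0.  -0.  -0.  -0.
  0.5 -0.7  0.5 -0.   1.2  0.  -2.  -0.1]
(1, 1) [ 5.12157425e+02  5.26950783e+01 -2.86758742e-01] 2.4042453066731753 [-0.5 -0.6 -1.1 -0.3 -0.1 -0.5 -1.2 -0.1  0.3 -1.4  0.1  0.7  0.1 -0.3
 -0.4 -1.  -0.5 -0.3  1.  -0.9 -2.4 -1.2]
board ends [[ 572.96905933  258.91570061    0.        ]
 [ 444.2746696  -177.50468624    0.        ]
 [ 539.0870949   -11.54504051    0.        ]]
tiles [[ 33.07710195 155.2690873   37.        ]
 [-33.03595811 156.97340123  37.        ]
 [ 31.85761386 -95.26124121  37.        ]
 [-30.87987813 -96.17046305  37.        ]]
tip [[  68.40984046 -129.61792011   47.        ]
 [  51.22747135 -131.15845517   47.        ]
 [  43.6489598   -54.131389     47.        ]]
tip sc [[  54.00699347 -132.85125845   47.        ]]
```

```bash
cat >> h.py <<'E'
p=np.load('bp.npy')
def tgt(bx,by,z,target_yaw=True):
    """print tool-frame shift (shares) and turn to reach board point (bx,by), tcp height z, jaws along board x, pointing down"""
    s=sense(); M=R.from_rotvec(s['tool_rot']).as_matrix()
    W=b2w(p,[[bx,by,z]])[0]; d=M.T@(W-s['position'])
    c,sn=np.cos(p[2]),np.sin(p[2]); best=None
    for sg in (1,-1):
        z_=sg*np.array([c,sn,0]); x_=np.array([0,0,-1.]); y_=np.cross(z_,x_)
        rv=R.from_matrix(M.T@np.c_[x_,y_,z_]).as_rotvec()
        if best is None or np.linalg.norm(rv)<np.linalg.norm(best): best=rv
    print('t',round(s['time'],2),'pos',s['position'].round(1),'board',w2b(p,s['position'])[0].round(1),'F',s['wrist_force'].round(1),'gap',round(s['finger_gap'],2))
    print('target',W.round(1),'shift shares',(d/25).round(2),'turn shares',(np.degrees(best)/4).round(2))
    by_=M.T@np.array([-sn,c,0]); bx_=M.T@np.array([c,sn,0]); print('board x in tool',bx_.round(3),'board y in tool',by_.round(3))
E
python3 - <<'E'
from h import *
tgt(0,-140,120)
print(R.from_rotvec(sense()['tool_rot']).as_matrix().round(2))
for n,uv,z in [('jar',(238,105),75),('cup',(186,98),70),('spare',(283,122),19),('prop',(172,226),90)]:
    P=ray('top',[uv],z); print(n,P.round(0),w2b(p,P).round(0))
E
```

```text
t 0.1 pos [ 161.  -499.3  241.8] board [-180.7 -628.8  241.8] F [-0.6  0.3 -0.4] gap 1.0
target [472.6 -81.6 120. ] shift shares [  4.89  16.99 -12.07] turn shares [-1.393e+01 -1.000e-02 -1.000e-02]
board x in tool [-0.001  0.826  0.563] board y in tool [ 0.001  0.563 -0.826]
[[-0.    0.95  0.31]
 [ 0.    0.31 -0.95]
 [-1.    0.   -0.  ]]
jar [[697. 115.  75.]] [[159. 112.  75.]]
cup [[714. 236.  70.]] [[142. 233.  70.]]
spare [[675.   8.  19.]] [[168.   3.  19.]]
prop [[419. 253.  90.]] [[-146.  165.   90.]]
```

Emit:
arm_command(
  moves=[0,1,-0.71,0,0,0,0,1,-0.71,0,0,0,0,1,-0.71,0,0,0,0,1,-0.71,0,0,0,0,1,-0.71,0,0,0],
  gripper=1,
  squeeze=40,
)

```text
time: 0.6
position: [253.3, -375.6, 242.1]
tool_rot: [0.977, 1.341, -0.977]
wrist_force: [0.0, -0.6, 0.4]
finger_gap: 0.141
```

Emit:
arm_command(
  moves=[0,1,-0.71,0,0,0,0,1,-0.71,0,0,0,0,1,-0.71,0,0,0,0,1,-0.71,0,0,0,0,1,-0.71,0,0,0],
)

```text
time: 1.1
position: [345.0, -252.8, 242.2]
tool_rot: [0.977, 1.341, -0.977]
wrist_force: [0.8, -1.1, -0.0]
finger_gap: 0.005
```

Emit:
arm_command(
  moves=[0,1,-0.71,0,0,0,0,1,-0.71,0,0,0,0,1,-0.71,0,0,0,0,1,-0.71,0,0,0,0,1,-0.71,0,0,0],
)

```text
time: 1.6
position: [436.7, -130.0, 242.1]
tool_rot: [0.976, 1.341, -0.977]
wrist_force: [0.0, -0.2, 0.5]
finger_gap: -0.003
```

Emit:
arm_command(
  moves=[0.3,0,0,-1,0,0,0.3,0,0,-1,0,0,0.3,0,0,-1,0,0,0.3,0,0,-1,0,0,0.3,0,0,-1,0,0],
)

```text
time: 2.1
position: [436.1, -131.0, 204.2]
tool_rot: [0.708, 1.453, -0.708]
wrist_force: [-0.1, -0.4, -0.2]
finger_gap: -0.002
```

Emit:
arm_command(
  moves=[0.3,0,0,-1,0,0,0.3,0,0,-1,0,0,0.3,0,0,-1,0,0,0.3,0,0,-1,0,0,0.3,0,0,-1,0,0],
)

```text
time: 2.6
position: [436.0, -131.1, 166.8]
tool_rot: [0.437, 1.527, -0.437]
wrist_force: [0.2, 0.2, 0.1]
finger_gap: 0.002
```

Emit:
arm_command(
  moves=[0.3,0,0,-1,0,0,0.3,0,0,-1,0,0,0.3,0,0,-1,0,0,0.3,0,0,-0.9,0,0,0,0,0,0,0,0],
)

```text
time: 3.1
position: [435.5, -130.8, 136.4]
tool_rot: [0.226, 1.561, -0.225]
wrist_force: [-0.0, 0.6, -0.1]
finger_gap: -0.003
```

```bash
python3 - <<'E'
from h import *
tgt(0,-135,85)
for n in ["scene","top","wrist"]:
    f=grab_frame(n); cv2.imwrite(f"pics/{n}1.png",f[:,:,::-1])
E
```

```text
t 3.1 pos [ 435.5 -130.8  136.4] board [ -21.6 -197.7  136.4] F [-0.   0.6 -0.1] gap -0.0
target [474.  -76.8  85. ] shift shares [2.05 2.51 0.87] turn shares [-0.01 -0.03 -0.01]
board x in tool [-0.002  0.001  1.   ] board y in tool [ 0.     1.    -0.001]
```

Tool axes now match the board: tool y is board +y, tool z is board +x, and tool x is down.

Emit:
arm_command(
  moves=[0.68,0.83,0.29,0,0,0,0.68,0.83,0.29,0,0,0,0.68,0.83,0.29,0,0,0,0,0,0,0,0,0],
)

```text
time: 3.65
position: [475.0, -76.0, 85.0]
tool_rot: [0.227, 1.561, -0.225]
wrist_force: [-0.5, 0.4, 0.4]
finger_gap: -0.002
```

```bash
python3 - <<'E'
from h import *
tgt(0,-135,40)
ims=[]
for n in ["scene","top","wrist"]:
    f=grab_frame(n); cv2.imwrite(f"pics/{n}2.png",f[:,:,::-1]); ims.append(f[:,:,::-1])
cv2.imwrite('pics/c2.png',cv2.resize(np.hstack([ims[0],ims[2]]),(800,300)))
E
```

```text
t 3.65 pos [475. -76.  85.] board [   0.7 -133.9   85. ] F [-0.5  0.4  0.4] gap -0.0
target [474.  -76.8  40. ] shift shares [ 1.8  -0.04 -0.03] turn shares [-0.01 -0.03 -0.01]
board x in tool [-0.002  0.001  1.   ] board y in tool [ 0.001  1.    -0.001]
```

View pics/wrist2.png

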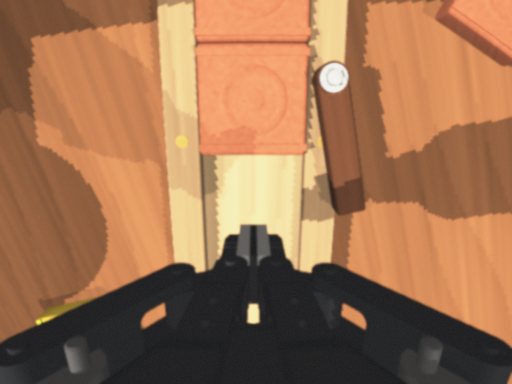

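View pics/scene2.png

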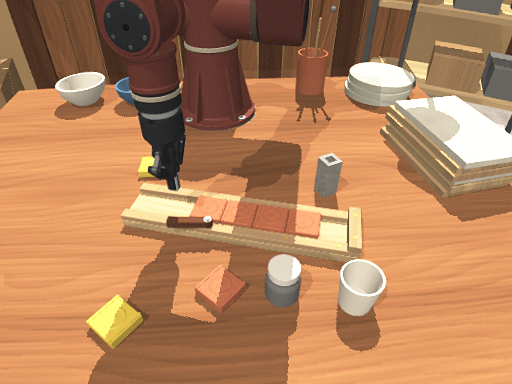

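The wrist picture shows the shut fingers at (253,240), centred on the channel (tile edges at columns 199 and 307), with the last tile's back edge at row 153 and the button at (345,140). Next I'll lower the fingers into the channel.

Emit:
arm_command(
  moves=[0.8,0,0,0,0,0,0.6,0,0,0,0,0,0.3,0,0,0,0,0,0,0,0,0,0,0],
)

```text
time: 4.2
position: [474.4, -78.2, 43.7]
tool_rot: [0.227, 1.56, -0.227]
wrist_force: [-0.2, 0.3, 0.5]
finger_gap: 0.001
```

Emit:
arm_command(
  moves=[0.16,0,0,0,0,0,0.16,0,0,0,0,0,0,0,0,0,0,0],
)

```text
time: 4.5
position: [474.8, -77.8, 35.8]
tool_rot: [0.227, 1.559, -0.227]
wrist_force: [0.3, 0.8, -0.0]
finger_gap: -0.002
```

```bash
python3 - <<'E'
from h import *
tgt(0,-135,35)
f=grab_frame("wrist"); cv2.imwrite(f"pics/w3.png",f[:,:,::-1])
f=grab_frame("scene"); cv2.imwrite(f"pics/s3.png",cv2.resize(f[150:260,115:370,::-1],None,fx=3,fy=3))
E
```

```text
t 4.5 pos [474.8 -77.8  35.8] board [   1.1 -135.7   35.8] F [ 0.3  0.8 -0. ] gap -0.0
target [474.  -76.8  35. ] shift shares [ 0.03  0.03 -0.04] turn shares [-0.03 -0.    0.  ]
board x in tool [-0.     0.002  1.   ] board y in tool [-0.     1.    -0.002]
```

View pics/w3.png

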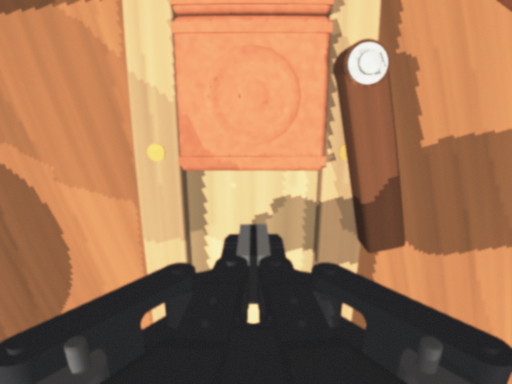

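View pics/s3.png

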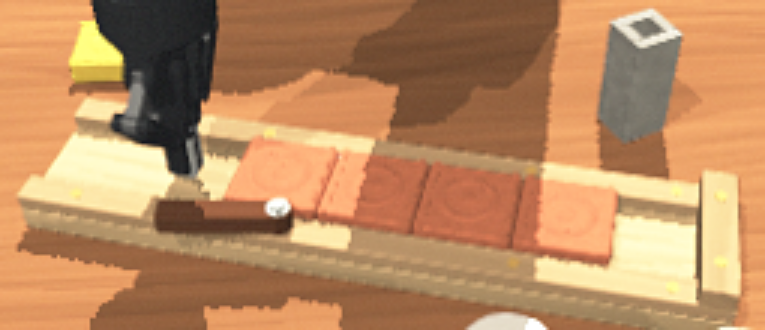

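The tips are down in the channel, a few mm above the floor, behind the last tile (back edge at row 168 in the wrist view). Next I'll push along tool +y.

Emit:
arm_command(
  moves=[0.04,0.4,-0.04,0,0,0,0,0.3,0,0,0,0,0,0.2,0,0,0,0,0,0.2,0,0,0,0,0,0.2,0,0,0,0],
)

```text
time: 5.1
position: [483.2, -46.2, 34.8]
tool_rot: [0.225, 1.559, -0.227]
wrist_force: [-2.0, -3.9, 1.0]
finger_gap: 0.004
```

Emit:
arm_command(
  moves=[0,0.2,0,0,0,0,0,0.2,0,0,0,0,0,0.2,0,0,0,0],
)

```text
time: 5.4
position: [487.5, -31.8, 34.8]
tool_rot: [0.226, 1.559, -0.227]
wrist_force: [-1.2, -4.5, 2.5]
finger_gap: 0.001
```

```bash
python3 - <<'E'
from h import *
tgt(0,-55,35)
f=grab_frame("wrist"); cv2.imwrite(f"pics/w4.png",f[:,:,::-1])
E
```

```text
t 5.4 pos [487.5 -31.8  34.8] board [  0.3 -88.   34.8] F [-1.2 -4.5  2.5] gap 0.0
target [ 4.966e+02 -1.000e-01  3.500e+01] shift shares [-0.01  1.32 -0.01] turn shares [-0.03  0.    0.01]
board x in tool [0.    0.002 1.   ] board y in tool [-0.     1.    -0.002]
```

View pics/w4.png

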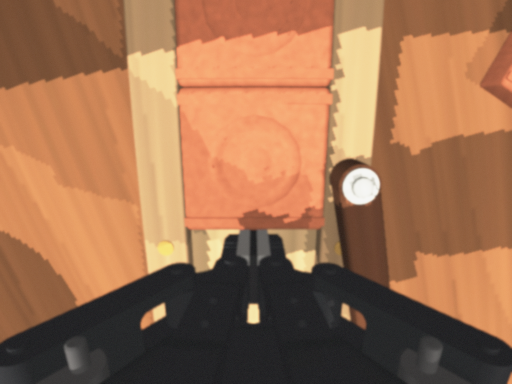

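The tips bear on the middle of tile4's back edge (row 228) with about 5 N, and the row looks straight and closed up. I'll keep pushing.

Emit:
arm_command(
  moves=[0,0.2,0,0,0,0,0,0.2,0,0,0,0,0,0.2,0,0,0,0,0,0.2,0,0,0,0,0,0.2,0,0,0,0],
)

```text
time: 5.95
position: [494.7, -7.6, 34.8]
tool_rot: [0.226, 1.559, -0.227]
wrist_force: [-1.3, -5.1, 2.7]
finger_gap: -0.003
```

Emit:
arm_command(
  moves=[0,0.12,0,0,0,0,0,0.08,0,0,0,0,0,0,0,0,0,0],
)

```text
time: 6.25
position: [496.1, -2.7, 34.8]
tool_rot: [0.227, 1.559, -0.226]
wrist_force: [-0.4, -2.1, -0.2]
finger_gap: 0.002
```

```bash
python3 - <<'E'
from h import *
tgt(0,-52,35)
f=grab_frame("top"); cv2.imwrite(f"pics/t5.png",cv2.resize(f[125:250,155:375,::-1],None,fx=3.6,fy=3.6,interpolation=cv2.INTER_CUBIC))
E
```

```text
t 6.25 pos [496.1  -2.7  34.8] board [  0.3 -57.7  34.8] F [-0.4 -2.1 -0.2] gap 0.0
target [497.4   2.8  35. ] shift shares [-0.01  0.23 -0.01] turn shares [-0.02  0.   -0.01]
board x in tool [0.    0.001 1.   ] board y in tool [ 0.001  1.    -0.001]
```

View pics/t5.png

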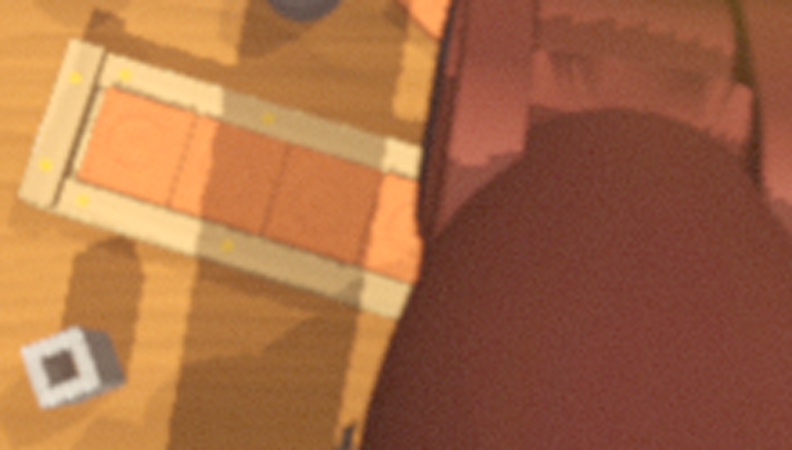

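A small gap still shows between tile1 and the stop, around (80,135) in the crop. I'll creep on until the force jumps.

Emit:
arm_command(
  moves=[0,0.06,0,0,0,0,0,0.06,0,0,0,0],
)

```text
time: 6.5
position: [496.7, -0.5, 34.8]
tool_rot: [0.226, 1.559, -0.227]
wrist_force: [-0.2, -4.0, 2.4]
finger_gap: 0.003
```

Emit:
arm_command(
  moves=[0,0.06,0,0,0,0,0,0.04,0,0,0,0],
)

```text
time: 6.7
position: [497.5, 2.1, 34.8]
tool_rot: [0.227, 1.559, -0.227]
wrist_force: [-1.1, -3.9, 2.7]
finger_gap: -0.0
```

Emit:
arm_command(
  moves=[0,0.04,0,0,0,0,0,0.04,0,0,0,0],
)

```text
time: 6.9
position: [498.1, 4.0, 34.8]
tool_rot: [0.226, 1.559, -0.227]
wrist_force: [-2.4, -8.6, 1.8]
finger_gap: 0.002
```

Emit:
arm_command(
  moves=[0,0.04,0,0,0,0,0,0.04,0,0,0,0],
)

```text
time: 7.1
position: [498.1, 4.1, 34.8]
tool_rot: [0.224, 1.56, -0.231]
wrist_force: [-4.7, -17.0, 5.1]
finger_gap: 0.001
```

```bash
python3 - <<'E'
from h import *
tgt(0,-52,35)
f=grab_frame("top"); cv2.imwrite(f"pics/t6.png",cv2.resize(f[125:250,155:375,::-1],None,fx=3.6,fy=3.6,interpolation=cv2.INTER_CUBIC))
f=grab_frame("scene"); cv2.imwrite(f"pics/s6.png",cv2.resize(f[170:270,180:370,::-1],None,fx=4,fy=4,interpolation=cv2.INTER_CUBIC))
E
```

```text
t 7.1 pos [498.1   4.1  34.8] board [  0.2 -50.6  34.8] F [ -4.7 -17.    5.1] gap 0.0
target [497.4   2.8  35. ] shift shares [-0.01 -0.06 -0.01] turn shares [-0.04 -0.    0.07]
board x in tool [-0.     0.003  1.   ] board y in tool [-0.005  1.    -0.003]
```

View pics/t6.png

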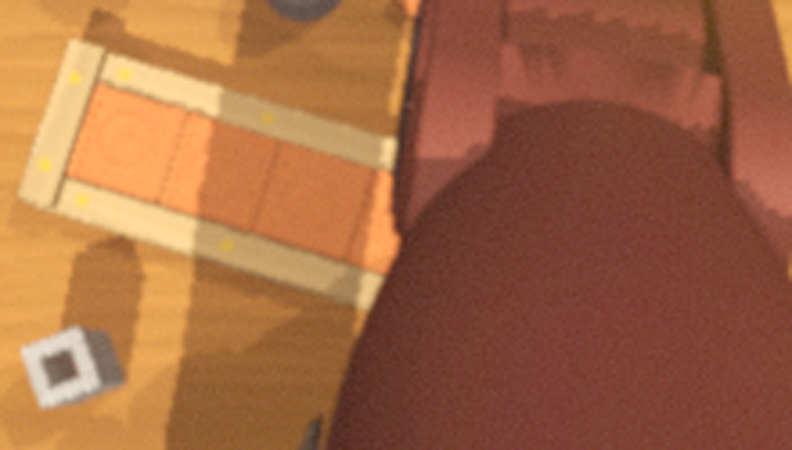

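View pics/s6.png

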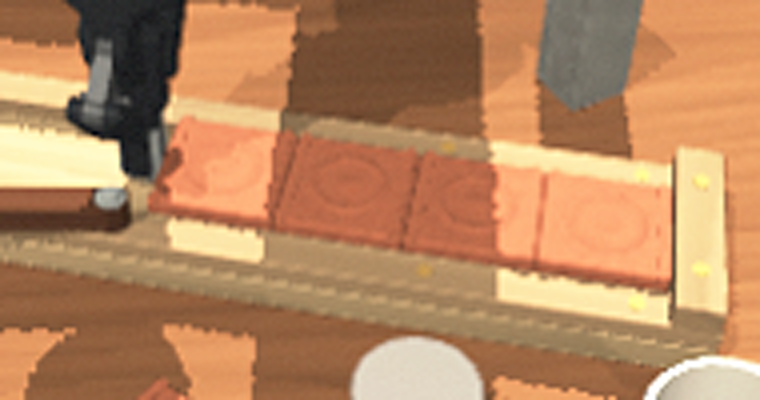

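The force jumped to 17 N and motion stalled at tool y = -50.6. Tile1 is flush with the stop in both views (edge at about (675,245) in the scene crop), with no gaps. Now I'll back off and lift.

Emit:
arm_command(
  moves=[0,-0.3,0,0,0,0,0,-0.7,0,0,0,0,-0.5,-0.6,0,0,0,0,-1,-0.6,0,0,0,0,-1,0,0,0,0,0],
)

```text
time: 7.7
position: [482.3, -47.4, 97.7]
tool_rot: [0.229, 1.56, -0.226]
wrist_force: [0.1, 0.8, 0.0]
finger_gap: 0.001
```

Emit:
arm_command(
  moves=[-0.5,0,0.7,0,0,0,0,0,0.7,0,0,0,0,0,0,0,0,0],
)

```text
time: 8.0
position: [519.0, -57.0, 110.4]
tool_rot: [0.227, 1.556, -0.225]
wrist_force: [0.1, 0.1, 0.2]
finger_gap: 0.003
```

```bash
cat >> h.py <<'E'
def wray(uv,z,s):
    ci=camera_info('wrist'); M=R.from_rotvec(s['tool_rot']).as_matrix()
    q=cv2.undistortPoints(np.array(uv,float).reshape(-1,1,2),ci['mtx'],ci['distortion']).reshape(-1,2)
    d=np.c_[q[:,0],-q[:,1],-np.ones(len(q))]@(M@ci['hand_eye'][:3,:3]).T; o=M@ci['hand_eye'][:3,3]+s['position']
    return o+d*((z-o[2])/d[:,2])[:,None]
E
python3 - <<'E'
from h import *
import pickle
tgt(90,-106,100)
s=sense(); pickle.dump(s,open('s7.pkl','wb'))
f=grab_frame("wrist"); cv2.imwrite(f"pics/w7.png",f[:,:,::-1])
E
```

```text
t 8.0 pos [519.  -57.  110.4] board [  37.6 -103.3  110.4] F [0.1 0.1 0.2] gap 0.0
target [568.5 -74.4 100. ] shift shares [ 0.42 -0.11  2.1 ] turn shares [-0.03  0.04 -0.02]
board x in tool [0.003 0.002 1.   ] board y in tool [ 0.002  1.    -0.002]
```

View pics/w7.png

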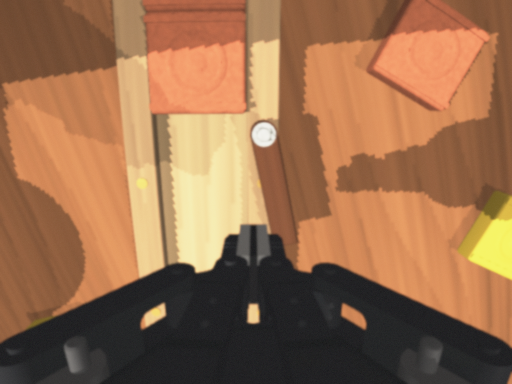

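```bash
python3 - <<'E'
from h import *
import pickle
s=pickle.load(open('s7.pkl','rb'))
print(w2b(p,wray([[152,114],[246,112]],37,s)).round(1),w2b(p,wray([[152,114],[246,112]],20,s)).round(1),w2b(p,wray([[264,133]],51,s)).round(1),w2b(p,wray([[270,180],[288,175]],47,s)).round(1))
E
```

```text
[[-30.8 -38.6  37. ]
 [ 31.9 -37.9  37. ]] [[-36.4 -38.8  20. ]
 [ 31.5 -37.9  20. ]] [[ 43.3 -50.7  51. ]] [[ 47.6 -81.7  47. ]
 [ 59.5 -78.4  47. ]]
```

Emit:
arm_command(
  moves=[0,0,0.9,0,0,0,0.4,-0.1,0.9,0,0,0,0.6,0,0.3,0,0,0,0.6,0,0,0,0,0,0,0,0,0,0,0],
)

```text
time: 8.55
position: [563.2, -73.0, 66.9]
tool_rot: [0.228, 1.565, -0.226]
wrist_force: [-0.7, -0.2, -0.4]
finger_gap: 0.003
```

```bash
python3 - <<'E'
from h import *
tgt(90,-106,46)
f=grab_frame("wrist"); cv2.imwrite(f"pics/w8.png",f[:,:,::-1])
E
```

```text
t 8.55 pos [563.2 -73.   66.9] board [  84.5 -106.1   66.9] F [-0.7 -0.2 -0.4] gap 0.0
target [568.5 -74.4  46. ] shift shares [0.83 0.   0.23] turn shares [-0.02 -0.09 -0.01]
board x in tool [-0.006  0.002  1.   ] board y in tool [ 0.     1.    -0.002]
```

View pics/w8.png

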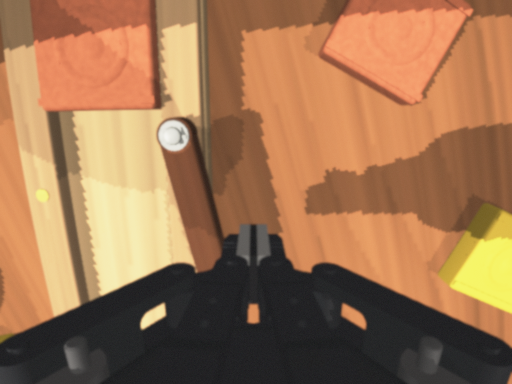

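Emit:
arm_command(
  moves=[0.42,0,0.23,0,0,0,0.41,0,0,0,0,0,0,0,0,0,0,0],
)

```text
time: 8.9
position: [570.7, -75.5, 47.7]
tool_rot: [0.227, 1.561, -0.226]
wrist_force: [0.0, 0.1, 0.3]
finger_gap: -0.002
```

```bash
python3 - <<'E'
from h import *
tgt(90,-106,46)
s=sense(); cur=w2b(p,s['position'])[0][:2]
for r in (52,):
  prev=cur
  for th in np.arange(-0.25,1.66,0.1):
    d=np.array([-np.sin(th),-np.cos(th)]); m=np.array([-np.cos(th),np.sin(th)])
    h=14.5*abs(np.cos(th))+11*abs(np.sin(th)); c=np.array([44,-52])+r*d-(9+h)*m
    print(round(th,2),c.round(1),'tool y,z shares',((c-prev)/25)[::-1].round(2)); prev=c
E
```

```text
t 8.9 pos [570.7 -75.5  47.7] board [  92.4 -106.4   47.7] F [0.  0.1 0.3] gap -0.0
target [568.5 -74.4  46. ] shift shares [ 0.07  0.01 -0.1 ] turn shares [-0.03 -0.03  0.  ]
board x in tool [-0.002  0.002  1.   ] board y in tool [-0.     1.    -0.002]
-0.25 [ 81.8 -96. ] tool y,z shares [ 0.41 -0.42]
-0.15 [ 76.5 -99.7] tool y,z shares [-0.15 -0.21]
-0.05 [  70.6 -102.7] tool y,z shares [-0.12 -0.23]
0.05 [  65.4 -105.1] tool y,z shares [-0.1  -0.21]
0.15 [  60.9 -107.1] tool y,z shares [-0.08 -0.18]
0.25 [  56.1 -108.8] tool y,z shares [-0.06 -0.19]
0.35 [  51.  -109.9] tool y,z shares [-0.05 -0.21]
0.45 [  45.6 -110.5] tool y,z shares [-0.02 -0.22]
0.55 [  39.9 -110.5] tool y,z shares [-0.   -0.22]
0.65 [  34.2 -109.9] tool y,z shares [ 0.03 -0.23]
0.75 [  28.4 -108.5] tool y,z shares [ 0.05 -0.23]
0.85 [  22.6 -106.5] tool y,z shares [ 0.08 -0.23]
0.95 [  17.  -103.7] tool y,z shares [ 0.11 -0.22]
1.05 [  11.7 -100.2] tool y,z shares [ 0.14 -0.21]
1.15 [  6.7 -96. ] tool y,z shares [ 0.17 -0.2 ]
1.25 [  2.2 -91.2] tool y,z shares [ 0.19 -0.18]
1.35 [ -1.7 -85.7] tool y,z shares [ 0.22 -0.16]
1.45 [ -5.  -79.8] tool y,z shares [ 0.24 -0.13]
1.55 [ -7.6 -73.4] tool y,z shares [ 0.26 -0.1 ]
1.65 [ -9.5 -68.9] tool y,z shares [ 0.18 -0.08]
```

Emit:
arm_command(
  moves=[0.04,0,-0.35,0,0,0,0,0.02,-0.35,0,0,0,0,0.02,-0.35,0,0,0,0,-0.08,-0.2,0,0,0,0,-0.06,-0.2,0,0,0],
)

```text
time: 9.4
position: [536.0, -67.7, 48.5]
tool_rot: [0.226, 1.558, -0.226]
wrist_force: [1.1, 0.7, 1.0]
finger_gap: 0.0
```

```bash
python3 - <<'E'
from h import *
tgt(50,-110,46)
f=grab_frame("wrist"); cv2.imwrite(f"pics/w9.png",f[:,:,::-1])
E
```

```text
t 9.4 pos [536.  -67.7  48.5] board [  56.9 -108.7   48.5] F [1.1 0.7 1. ] gap 0.0
target [529. -67.  46.] shift shares [ 0.1  -0.05 -0.28] turn shares [-0.02  0.01 -0.  ]
board x in tool [0.001 0.002 1.   ] board y in tool [ 0.     1.    -0.002]
```

View pics/w9.png

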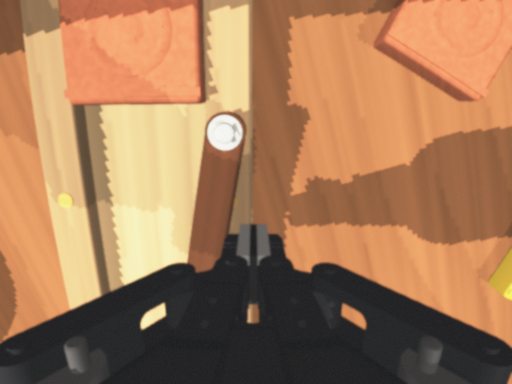

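The bar has started to swing: it now leans inward from the pivot at (225,132), at about +0.2 rad with about 1.3 N. I'll continue along the arc.

Emit:
arm_command(
  moves=[0.08,-0.06,-0.2,0,0,0,0,-0.04,-0.2,0,0,0,0,-0.02,-0.22,0,0,0,0,0,-0.22,0,0,0,0,0.03,-0.23,0,0,0],
)

```text
time: 9.95
position: [509.4, -62.3, 46.0]
tool_rot: [0.227, 1.559, -0.227]
wrist_force: [0.1, -0.9, -0.5]
finger_gap: 0.0
```

Emit:
arm_command(
  moves=[0,0.05,-0.23,0,0,0,0,0.08,-0.23,0,0,0,0,0.11,-0.22,0,0,0,0,0.14,-0.21,0,0,0,0,0.17,-0.2,0,0,0],
)

```text
time: 10.45
position: [487.4, -41.0, 46.1]
tool_rot: [0.226, 1.559, -0.227]
wrist_force: [0.8, -0.6, -0.6]
finger_gap: -0.004
```

```bash
python3 - <<'E'
from h import *
tgt(-5,-79.8,46)
f=grab_frame("wrist"); cv2.imwrite(f"pics/w10.png",f[:,:,::-1])
E
```

```text
t 10.45 pos [487.4 -41.   46.1] board [  2.8 -96.9  46.1] F [ 0.8 -0.6 -0.6] gap -0.0
target [484.8 -22.4  46. ] shift shares [ 0.    0.68 -0.31] turn shares [-0.03  0.    0.  ]
board x in tool [0.    0.002 1.   ] board y in tool [-0.     1.    -0.002]
```

View pics/w10.png

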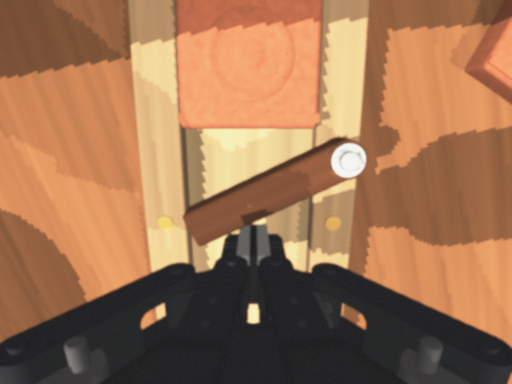

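The bar reaches from the pivot at (348,160) to its tip at (195,228), about 1.15 rad. I'll finish mostly along +y, slowly.

Emit:
arm_command(
  moves=[0,0.19,-0.15,0,0,0,0,0.22,-0.12,0,0,0,0,0.22,-0.1,0,0,0,0,0.12,0,0,0,0],
)

```text
time: 10.9
position: [483.8, -20.1, 46.0]
tool_rot: [0.226, 1.56, -0.226]
wrist_force: [-0.7, -1.0, 0.1]
finger_gap: -0.002
```

Emit:
arm_command(
  moves=[0,0.1,0,0,0,0,0,0.06,0,0,0,0],
)

```text
time: 11.1
position: [485.2, -16.7, 45.9]
tool_rot: [0.226, 1.559, -0.226]
wrist_force: [-1.4, -1.0, -0.5]
finger_gap: 0.003
```

```bash
python3 - <<'E'
from h import *
tgt(-5,-72,46)
f=grab_frame("wrist"); cv2.imwrite(f"pics/w11.png",f[:,:,::-1])
E
```

```text
t 11.1 pos [485.2 -16.7  45.9] board [ -6.2 -74.2  45.9] F [-1.4 -1.  -0.5] gap 0.0
target [487. -15.  46.] shift shares [-0.    0.09  0.05] turn shares [-0.02 -0.01  0.  ]
board x in tool [-0.001  0.002  1.   ] board y in tool [-0.     1.    -0.002]
```

View pics/w11.png

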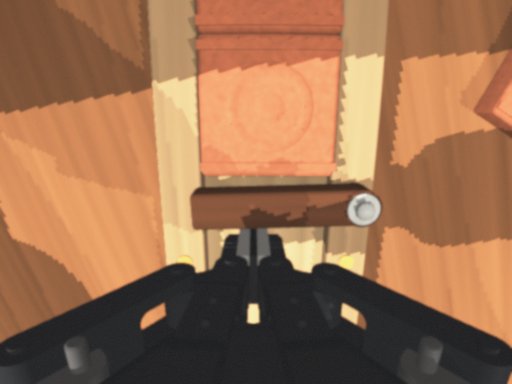

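Emit:
arm_command(
  moves=[0,0.06,0,0,0,0,0,0.04,0,0,0,0],
)

```text
time: 11.35
position: [485.8, -15.1, 46.0]
tool_rot: [0.226, 1.559, -0.228]
wrist_force: [-2.9, -6.4, 1.3]
finger_gap: -0.002
```

Emit:
arm_command(
  moves=[0,0.04,0,0,0,0,0,0.02,0,0,0,0],
)

```text
time: 11.55
position: [485.9, -14.9, 46.0]
tool_rot: [0.224, 1.56, -0.231]
wrist_force: [-4.3, -11.5, 1.4]
finger_gap: -0.003
```

The force rose to 12 N with the arm stalled, so the bar is at its limit. I'll back off, lift, and check.

Emit:
arm_command(
  moves=[0,-0.3,0,0,0,0,0,-0.7,0,0,0,0,-0.5,-0.6,0,0,0,0,-1,-0.8,0,0,0,0,-1,-1,0,0,0,0],
)

```text
time: 12.05
position: [462.0, -94.8, 109.1]
tool_rot: [0.227, 1.559, -0.225]
wrist_force: [1.0, -0.3, -0.1]
finger_gap: -0.004
```

Emit:
arm_command(
  moves=[-0.8,-1,-1,0,0,0,-0.5,-1,-1,0,0,0,0,-1,-1,0,0,0,0,-1,-1,0,0,0,0,0,0,0,0,0],
)

```text
time: 12.55
position: [335.3, -162.9, 141.1]
tool_rot: [0.229, 1.559, -0.229]
wrist_force: [0.4, 0.7, 0.8]
finger_gap: 0.003
```

```bash
python3 - <<'E'
from h import *
tgt(-5,-72,46)
f=grab_frame("wrist"); cv2.imwrite(f"pics/w12.png",f[:,:,::-1])
f=grab_frame("top"); cv2.imwrite(f"pics/t12.png",cv2.resize(f[80:250,155:375,::-1],None,fx=3.4,fy=3.4,interpolation=cv2.INTER_CUBIC))
f=grab_frame("scene"); cv2.imwrite(f"pics/s12.png",cv2.resize(f[120:330,115:390,::-1],None,fx=2.8,fy=2.8,interpolation=cv2.INTER_CUBIC))
E
```

```text
t 12.55 pos [ 335.3 -162.9  141.1] board [-108.7 -256.8  141.1] F [0.4 0.7 0.8] gap 0.0
target [487. -15.  46.] shift shares [3.8  7.41 4.11] turn shares [-0.07 -0.01 -0.  ]
board x in tool [-0.001  0.005  1.   ] board y in tool [ 0.     1.    -0.005]
```

View pics/t12.png

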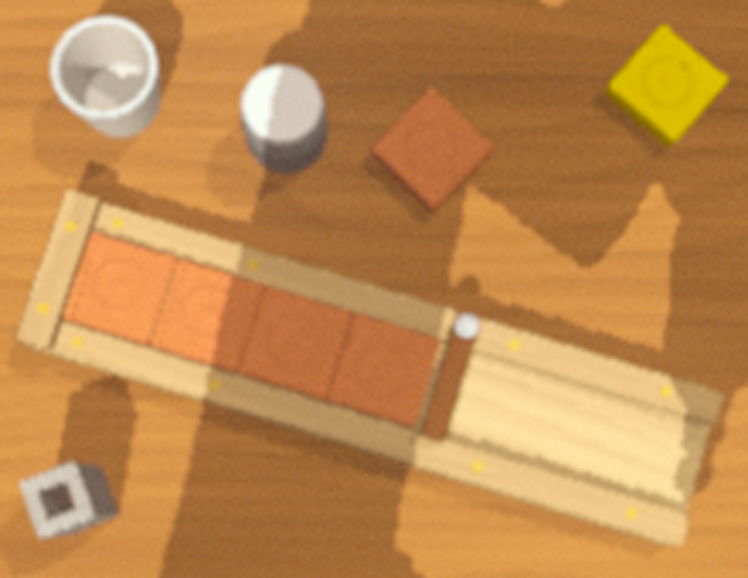

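View pics/s12.png

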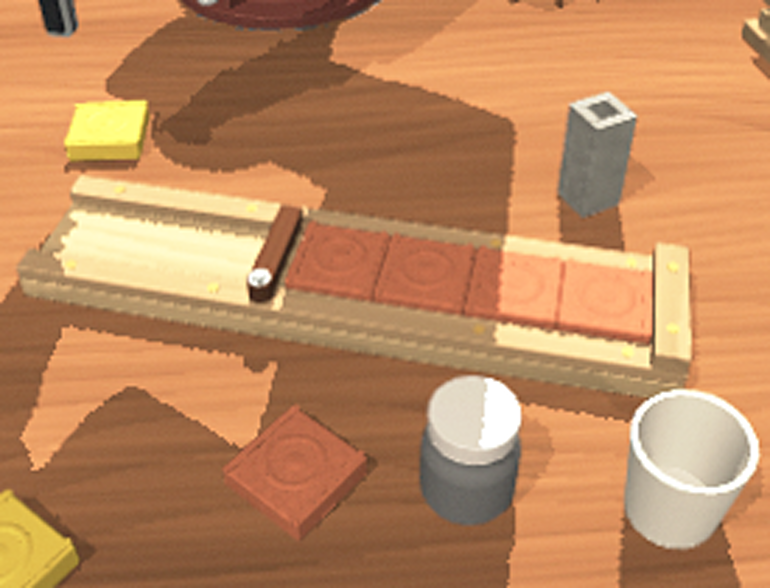

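```bash
python3 - <<'E'
from h import *
q=(np.array([[95,233],[63,322],[445,338],[416,425]])+.5)/3.4-.5+[155,80]
print(w2b(p,ray('top',q,37)).round(1))
q=(np.array([[466,326],[436,438]])+.5)/3.4-.5+[155,80]
b=w2b(p,ray('top',q,48)); d=b[1]-b[0]; print(b.round(1),np.arctan2(-d[0],-d[1]))
E
```

```text
[[ 32.2 211.5  37. ]
 [-33.7 212.8  37. ]
 [ 33.3 -42.1  37. ]
 [-29.9 -40.4  37. ]]
[[ 43.7 -53.   48. ]
 [-35.2 -55.4  48. ]] 1.5405811597874268
```

```bash
python3 - <<'E'
from cell import *
print(hand_in())
E
```

```text
the job is handed in; nothing more can be done
None
```

I pushed the row of four tiles home against the end stop as one train, then swung the turn-button square across behind the last tile. I handed the job in at about 12.7 s with the arm clear of everything; no verdict was reported.

**Row:** With the shut fingertips on the middle of tile4's back edge, the force climbed to about 17 N and the tool stopped moving. In the last top picture the row's back edge is at y ≈ -41 mm in the board's frame, against the ideal -41. No gaps show between the tiles or at the stop.

**Turn-button:** I pushed the bar round its arc until it stalled at its limit with about 12 N. It measures about 1.54 rad in the top picture, where 1.57 is square.

**Bystanders:** The spare tile, jar, kiln prop and cup look unmoved by eye, as do the yellow look-alikes. I did not measure them again.

**Disagreement:** The same top picture put tile1's front edge at y ≈ 212 mm rather than 215 mm. That would make the row 2–3 mm shorter than its four tiles, so I take it as error in picking the edge pixels. The wrist camera was also about 3 mm off along the board's y, within what I'd expect from the calibration and pixel picking.

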